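# Shut the laundry-capsule tub: fold the flap and tuck it under the lip

## Task

Shut the blue laundry-capsule tub: push its orange flap over with the fingertips until it lies flat on the deck, and keeping it down, push its black rib forward so that the flap's free edge slides fully beneath the grey lip and stays tucked when you let go. Only push and press: pick nothing up, do not force the flap wide open backwards, and leave the other things on the table where they are.

Things in the scene. Friction and masses are not known exactly. Their poses are not given: they have to be found in the camera images.
- tub: Blue laundry-capsule tub with a white top deck, 180 (x) x 124 (y) x 100 mm tall, held fast to the table. Origin at the centre of its underside. Its x axis runs level from the hinge side (near the robot) to the lip side (away from the robot), z up. The deck's top face is 100 mm above the origin and has a hand opening, over which the flap folds. Where it stands and its yaw (up to 0.45 rad either way) vary
- flap (a joint): Angle (rad) of the orange flap about its hinge line, which runs across the tub (along tub y): 0 = flat on the deck pointing to tub +x, about 1.5 = standing upright; it starts standing, between 1.2 and 1.7; its backward stop is at 2.0, and past 1.9 counts as forced wide open. A weak spring (below 1 N at the free edge) lifts it to about half open again unless it is held down or tucked under the lip; its stop at 0 is rigid
- runner (a joint): How far (m) the flap with its hinge pin has slid toward tub +x in its slots: 0 = back (start), 0.014 = fully forward, rigid stops at both ends; it takes about 4 N to slide and stays where it is left
- flap_hinge (a point): Point on the flap's hinge line, at mid width: at tub x = -70 mm + runner, y = 0, z = 103 mm (mid thickness of the flap)
- flap_edge (a point): Middle of the orange flap's free edge, 110 mm from the hinge line, mid thickness. The flap is a flat plate 110 long (hinge to free edge), 80 wide, 4 mm thick
- flap_rib (a point): Top of the black push rib at mid width of the flap. The rib runs across the flap (70 long) from 82 to 88 mm from the hinge line, and stands 6 mm proud of the flap's outer face, the face that is on top when the flap is folded down and looks toward the robot when it stands
- lip_edge (a point): Middle of the lower front edge of the grey retaining lip, fixed on the deck at tub x = 43, z = 108.5 mm. The lip is a 90 wide, 5 thick strip that overhangs the deck toward the hinge by 15 with 8.5 mm free height under it. With the runner at 0 the folded flap's free edge ends 3 short of the lip; with the runner at 14 mm it lies 11 under it. A flap slid forward with its edge over 3 mm up meets the lip's front or rides on top
- jug: Bystander: blue detergent jug with orange cap, 70 x 110 x 215 tall (mm). Loose; origin at the middle of its underside. Leave it alone
- softener: Bystander: white round softener bottle with blue cap, 72 across, 200 tall (mm). Loose; origin at the middle of its underside. Leave it alone
- spray: Bystander: clear spray bottle with red head, 68 across, 190 tall (mm). Loose; origin at the middle of its underside. Leave it alone
- stain_jar: Bystander: small white jar with red cap, 60 across, 70 tall, beside the capsule tub (mm). Loose; origin at the middle of its underside. Leave it alone
- scoop: Bystander: green measuring cup, 56 across, 50 tall, beside the capsule tub (mm). Loose; origin at the middle of its underside. Leave it alone
- brush: Bystander: flat brush with a wooden handle lying beyond the tub, about 200 long (mm). Loose; origin low on it, near its middle. Leave it alone
- peg_tub: Bystander: grey open tray of clothes pegs, 130 x 100 x 60 tall (mm). Loose; origin at the middle of its underside. Leave it alone
Not all that is in view belongs to the job. What is shaped like the tub but brown or red is not meant.

How it is judged:
On the way, in this order (a step that is already met when the one before it is completed fails the run):
1. the flap is folded down onto the deck (value of joint flap below 0.2 rad).
2. the flap's edge is pushed beneath the lip (value of joint flap below 0.06 rad and value of joint runner above 0.01 m), for 0.2 s.
At the end, for the whole second after the job is handed in: The flap lies within 0.06 rad of flat with the runner more than 10 mm forward (free edge at least 7 mm under the lip), at rest and held by the lip alone, every bystander within 30 mm of its start (all of step 2 and velocity of joint flap below 0.05 rad/s and distance of each of jug, softener, spray, stain_jar, scoop, brush, peg_tub from where it was at the start of the episode below 0.03 m); the robot touches nothing.
It fails at once if a bystander was moved more than 30 mm or picked up (distance of any of jug, softener, spray, stain_jar, scoop, brush, peg_tub from where it was at the start of the episode above 0.03 m).
It fails at once if a bystander was lifted off the table (height (world z) of any of jug, softener, spray, stain_jar, scoop, peg_tub above 0.015 m).
It fails at once if the flap was forced wide open backwards, past 1.9 rad (value of joint flap above 1.9 rad).
It also fails if it takes over 40 s, if anything falls off the work surface, if the arm or the gripper's body presses on something with over 40 N, if the wrist force passes 120 N, or if a joint passes its speed limit or range.

## Robot

A 7-joint arm with a two-finger parallel gripper is mounted at the origin on the work surface. World frame = base frame: x ahead of the robot, y to its left, z up, the work surface at z = 0. Lengths are in m, angles in rad, forces in N, time in s.
With the tool pointing down it reaches from about 0.425 to 0.825 m from the base axis. Payload 3.6 kg.
Tool frame: the origin (TCP) lies at the very end of the fingers, on their centre line; the grasp point (between the pads) lies behind it (grasp_offset is the z of the grasp point in the tool frame, in m); z points along the fingers, y is the line along which they close (so a half turn about z gives the same grasp; the last joint's range is limited). The gripper opens to 85 mm and grips with 20 to 120 N. Pads are 22 mm wide; open, the fingers measure 114 mm over their backs; the gripper's body (76 mm by 85 mm) begins 54 mm behind the grasp point. The pads swing forward as they close: fully open they stand 13 mm farther back than shut.
Start: joints at [1.278, 0.615, -0.013, 1.423, 0.008, 1.103, -0.04], TCP at [0.171, -0.627, 0.207] pointing down, gripper open.
Joint ranges: [-3.12, 3.12], [-0.3, 2.06], [-1.34, 1.32], [0.26, 2.42], [-1.36, 4.5], [0.01, 1.98], [-2.84, 2.84]. Speed limits (rad/s): [2.79, 2.79, 3.14, 3.14, 3.14, 3.14, 3.14].

## Interface

Orientations are given as a unit quaternion [w, x, y, z].
In Python, from station import * gives the robot as it stands.
- The arm moves only by the tool carry_out, never from a script. Its argument "rows" is a list of rows, each an object with "jaw": the opening, from 0 (shut) to 1 (fully open); "dp": the shift along the tool's x, y, z each as a share of 5 cm, from -1 to 1, a list of three; "turn": the turn, a rotation vector about the tool's x, y, z each as a share of 0.15 rad, from -1 to 1, a list of three. In form: [{"jaw": jaw, "dp": [dx, dy, dz], "turn": [rx, ry, rz]}, ...]. A call has 1 to 12 rows; each row shifts and turns the commanded pose from where the row before left it, along the tool's axes as they then stand; what a row does not reach is not made up. A row lasts 1/10 s, in which the tool goes at most 50 mm and 8.59 degrees, less where a joint would pass 70% of its speed; a pose out of reach is approached as far as the arm can. A call with a number of a shift or a turn outside -1 to 1 is refused whole. A call with a gripper value outside its range is refused whole. The fingers move at their own pace and stop on an object; "squeeze" is the grip in N (left out, the last holds). Time passes only in rows, so rows that do not move let the fingers close. It gives the time, the measured TCP pose, the force, the opening and the grip force at its end, in the units of the state.
- read_state(): the state, without advancing time (a new reading comes with each control period).
- grab_frame(name): name is "scene" or "top"; returns the picture (384x512x3 uint8, red, green, blue); there is no depth.
- calibration(name): a dict with "mtx" (3x3 intrinsics, pixels), "rvec" (rotation vector, rad) and "tvec" (3), from world to camera coordinates, as OpenCV has them. Camera axes: x right, y down, z forward; pixel columns grow to the right and rows downward; lengths in m; the calibration is good to about 2 mm. A picture is of the moment at which its call begins. calibration takes no time and is no camera call.
- job_done(): hands the job in; it is judged then, once.
The state is a dict: "time_s": time; "joint_pos": joint angles; "dq": joint speeds; "effort": joint torques, N m; "tool_pos": TCP position; "eef_rot": TCP orientation; "force": force on the tool from outside, world axes, zero at the start; "moment": the same for the moment, N m; "finger_gap": finger opening in m; "gripper_force": force on a finger pad.
Only numpy, scipy, OpenCV 4.12 (cv2) and the standard library are available. Lean on these libraries where they do the work, as an engineer would, in place of code of your own. Each camera call takes 0.05 s, during which the arm holds its last target. There are 200 camera calls.

## Working session

There is one attempt and no reset: what is moved stays moved. The work goes in short steps, Python scripts to look and compute and a tool call to move; the robot and the scene stay as the last step left them, time stands still between calls to the robot, and variables do not carry over. Pictures are saved under pics/ and viewed, at most 10 in all, crops included, and the job is handed in when it is done.

Besides the shell and the picture viewer there is one more tool, called after ">>>" as name(argument=value, ...) on one line, values as JSON. carry_out: Moves the arm, as the interface text tells. Shift numbers are shares of 5 cm and turn numbers shares of 0.15 rad, none past 1 either way. Its arguments: {"type":"object","properties":{"rows":{"type":"array","items":{"type":"object","properties":{"jaw":{"type":"number"},"dp":{"type":"array","items":{"type":"number","minimum":-1,"maximum":1}},"turn":{"type":"array","items":{"type":"number","minimum":-1,"maximum":1}}}}},"squeeze":{"type":"number"}},"required":["rows"]}

```bash
mkdir -p pics
python3 - <<'E'
from station import *
import cv2
for n in("scene","top"):
    cv2.imwrite(f"pics/{n}0.png",cv2.cvtColor(grab_frame(n),cv2.COLOR_RGB2BGR))
s=read_state();print(s["time_s"],s["tool_pos"],s["eef_rot"],s["finger_gap"],s["force"])
E
```

```text
0.1 [ 0.17115643 -0.6262849   0.20634754] [-1.15142570e-03  9.91111261e-01  1.33030492e-01 -1.73215605e-04] 0.08557608376670253 [-0.10394001 -0.35478055 -0.17936939]
```

View pics/scene0.png

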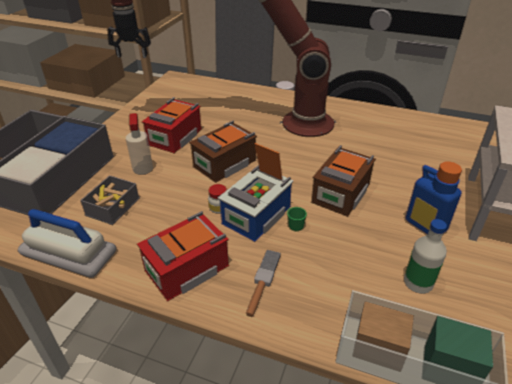

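View pics/top0.png

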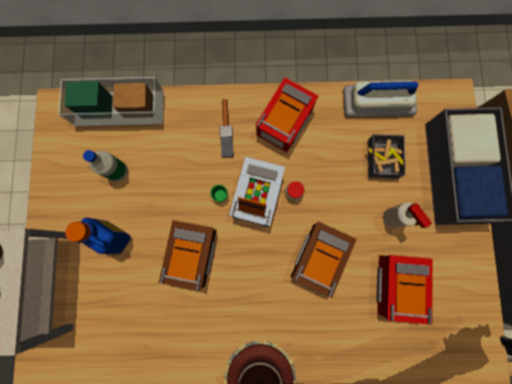

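The standing-flap tub is at about (258,192) in the top view and (257,203) in the scene view. The red jar is at (295,190) and the green cup at (220,194). Next I'll measure the deck from the top view and check its height with the scene view.

```bash
cat > h.py <<'E'
from station import *
import cv2, numpy as np
C={n:calibration(n) for n in("scene","top")}
def ray(n,uv):
    c=C[n];R,_=cv2.Rodrigues(np.array(c["rvec"],float));t=np.array(c["tvec"],float).ravel()
    return -R.T@t, R.T@np.linalg.inv(np.array(c["mtx"]))@np.array([uv[0],uv[1],1.])
def onz(n,uv,z):
    o,d=ray(n,uv);return o+d*(z-o[2])/d[2]
def proj(n,p):
    c=C[n];return cv2.projectPoints(np.array(p,float).reshape(-1,1,3),np.array(c["rvec"],float),np.array(c["tvec"],float),np.array(c["mtx"],float),None)[0].reshape(-1,2)
def tri(a,b):
    (o,d),(p,e)=ray("scene",a),ray("top",b)
    s=np.linalg.lstsq(np.c_[d,-e],p-o,rcond=None)[0]
    A,B=o+d*s[0],p+e*s[1];return (A+B)/2,np.linalg.norm(A-B)
E
python3 - <<'E'
from h import *
t=cv2.imread("pics/top0.png");s=cv2.imread("pics/scene0.png")
hsv=cv2.cvtColor(t,cv2.COLOR_BGR2HSV)
m=((hsv[...,1]<70)&(hsv[...,2]>110)).astype(np.uint8)
w=np.zeros_like(m);w[145:240,222:292]=1;m*=w
cs=max(cv2.findContours(m,0,2)[0],key=cv2.contourArea)
P=np.array([onz("top",q,0.1)[:2] for q in cs[:,0].astype(float)],np.float32)
r=cv2.minAreaRect(P);print(r,cv2.boxPoints(r))
a=cv2.resize(t[140:240,215:305],None,fx=5,fy=5,interpolation=2)
b=cv2.resize(s[135:245,205:315],None,fx=5,fy=5,interpolation=2)[:500]
cv2.imwrite("pics/c.png",np.hstack([a[:,:400] ,b[:500,:400]]))
E
```

```text
((0.5561305284500122, -0.0038834363222122192), (0.12688560783863068, 0.18582133948802948), 73.98725891113281) [[ 0.449324   -0.03923517]
 [ 0.6279355  -0.09049419]
 [ 0.66293705  0.0314683 ]
 [ 0.48432553  0.08272732]]
```

View pics/c.png

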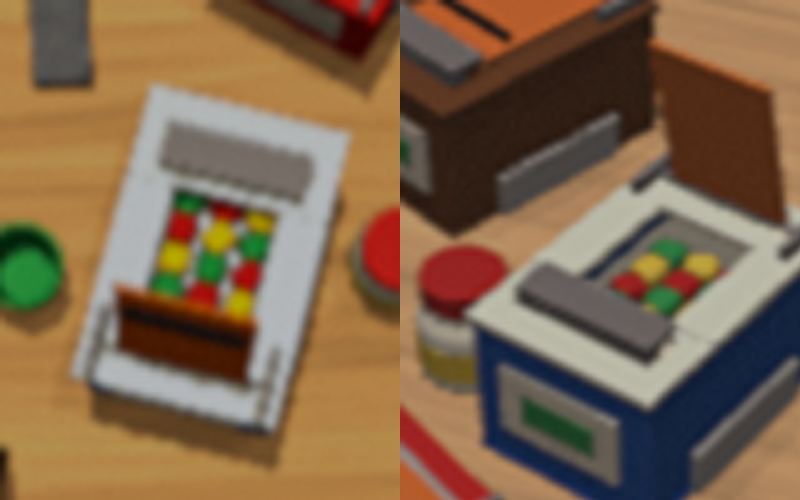

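The crop shows the deck corners clearly: top (245.4,157) and (285,166), scene (255,216) and (218.6,197.4). The flap's free-edge ends are at top (238.6,197.4) and (266,203.6), scene (279,153.4) and (255.4,143). I'll triangulate these as a check.

Run:
```python
from h import *
for n,a,b in [("farL",(255,216),(245.4,157)),("farR",(218.6,197.4),(285,166)),("edgeL",(279,153.4),(238.6,197.4)),("edgeR",(255.4,143),(266,203.6)),("lipFL",(237+0.6,206.5-1),(247.2,174)),("lipFR",(211.8+17,190.5),(275,180))]:
    p,e=tri(a,b);print(n,p.round(4),round(e,4))
y=np.deg2rad(73.99-90);c=np.array([.5561,-.0039]);u=np.array([np.cos(y),np.sin(y)])
print("yaw",y,"hinge",c-.07*u,"lip",c+.043*u,"rib flat",c+.015*u)
for n,z in(("jar",.07),("cup",.05)):
    print(n,onz("top",(295,190) if n=="jar" else (220,194),z))
R=cv2.Rodrigues(np.array([0,0,0.]))[0]
from scipy.spatial.transform import Rotation as Ro
q=read_state()["eef_rot"];print(Ro.from_quat(np.r_[q[1:],q[0]]).as_matrix().round(3))
```

```text
farL [0.6613 0.0306 0.0947] 0.0014
farR [ 0.6293 -0.0878  0.098 ] 0.0032
edgeL [0.5213 0.0465 0.2042] 0.0021
edgeR [ 0.5025 -0.0268  0.2091] 0.0008
lipFL [ 0.6214 -0.0019  0.0872] 0.0593
lipFR [ 0.5903 -0.0648  0.0976] 0.0147
yaw -0.27942721324429226 hinge [0.48881505 0.01540636] lip [ 0.59743218 -0.01575962] rib flat [ 0.5705182  -0.00803708]
jar [ 0.56047385 -0.11952567  0.07      ]
cup [0.55641788 0.11289555 0.05      ]
[[ 0.965  0.264 -0.001]
 [ 0.264 -0.965  0.002]
 [-0.    -0.002 -1.   ]]
```

The two views agree: deck height about 0.098, tub centre (0.556,-0.004), yaw about -0.275, flap at about 1.35 rad. I'll rise, turn to the tub's yaw, shut the fingers and go behind the flap.

>>> carry_out(rows=[{"jaw": 0,"dp": [0,0,-0.5],"turn": [0,0,0.6]},{"jaw": 0,"dp": [0,0,-0.5],"turn": [0,0,0.6]},{"jaw": 0,"dp": [0,0,-0.5],"turn": [0,0,0.6]},{"jaw": 0,"dp": [0,0,-0.5],"turn": [0,0,0.6]},{"jaw": 0,"dp": [0,0,0],"turn": [0,0,0.6]},{"jaw": 0,"dp": [0,0,0],"turn": [0,0,0.6]}])

```text
time_s: 0.7
tool_pos: [0.1714, -0.6271, 0.308]
eef_rot: [0.0, 0.99, -0.138, 0.0]
force: [-0.2, -0.2, 0.0]
finger_gap: 0.0004
gripper_force: 0.0
```

>>> carry_out(rows=[{"jaw": 0,"dp": [0.35,-0.62,0],"turn": [0,0,0]},{"jaw": 0,"dp": [0.35,-0.62,0],"turn": [0,0,0]},{"jaw": 0,"dp": [0.35,-0.62,0],"turn": [0,0,0]},{"jaw": 0,"dp": [0.35,-0.62,0],"turn": [0,0,0]},{"jaw": 0,"dp": [0.35,-0.62,0],"turn": [0,0,0]},{"jaw": 0,"dp": [0.35,-0.62,0],"turn": [0,0,0]},{"jaw": 0,"dp": [0.35,-0.62,0],"turn": [0,0,0]},{"jaw": 0,"dp": [0.35,-0.62,0],"turn": [0,0,0]},{"jaw": 0,"dp": [0.35,-0.62,0],"turn": [0,0,0]},{"jaw": 0,"dp": [0.35,-0.62,0],"turn": [0,0,0]},{"jaw": 0,"dp": [0.35,-0.62,0],"turn": [0,0,0]},{"jaw": 0,"dp": [0,0,0],"turn": [0,0,0]}])

```text
time_s: 1.9
tool_pos: [0.4537, -0.344, 0.3066]
eef_rot: [-0.003, 0.991, -0.13, 0.001]
force: [0.2, -0.8, -0.6]
finger_gap: 0.0001
gripper_force: 0.0
```

>>> carry_out(rows=[{"jaw": 0,"dp": [-0.2,-0.645,0],"turn": [0,0,0]},{"jaw": 0,"dp": [-0.2,-0.645,0],"turn": [0,0,0]},{"jaw": 0,"dp": [-0.2,-0.645,0],"turn": [0,0,0]},{"jaw": 0,"dp": [-0.2,-0.645,0],"turn": [0,0,0]},{"jaw": 0,"dp": [-0.2,-0.645,0],"turn": [0,0,0]},{"jaw": 0,"dp": [-0.2,-0.645,0],"turn": [0,0,0]},{"jaw": 0,"dp": [-0.2,-0.645,0],"turn": [0,0,0]},{"jaw": 0,"dp": [-0.2,-0.645,0],"turn": [0,0,0]},{"jaw": 0,"dp": [-0.2,-0.645,0],"turn": [0,0,0]},{"jaw": 0,"dp": [-0.2,-0.645,0],"turn": [0,0,0]},{"jaw": 0,"dp": [-0.2,-0.645,0],"turn": [0,0,0]},{"jaw": 0,"dp": [0,0,0],"turn": [0,0,0]}])

```text
time_s: 3.1
tool_pos: [0.4378, 0.0257, 0.3073]
eef_rot: [-0.001, 0.991, -0.132, -0.0]
force: [0.1, -0.1, 0.6]
finger_gap: 0.0002
gripper_force: 0.0
```

```bash
cat >> h.py <<'E'
c0=np.array([.5561,-.0039]);Y=-.275
def st():
    s=read_state();p=np.array(s["tool_pos"]);d=p[:2]-c0
    from scipy.spatial.transform import Rotation as Ro
    q=s["eef_rot"];R=Ro.from_quat(np.r_[q[1:],q[0]]).as_matrix()
    print("t",s["time_s"],"tub xyz mm",(1e3*np.array([d@[np.cos(Y),np.sin(Y)],d@[-np.sin(Y),np.cos(Y)],p[2]])).round(1),"tool yaw",np.arctan2(R[1,0],R[0,0]).round(3),"z",R[:,2].round(3),"F",np.array(s["force"]).round(1))
E
python3 -c "from h import *;st();print(read_state()['joint_pos'])"
```

```text
t 3.1 tub xyz mm [-121.9   -3.6  307.3] tool yaw -0.264 z [-0.001  0.003 -1.   ] F [ 0.1 -0.1  0.6]
[ 0.00701135  0.18910725 -0.1381233   1.82379904  0.0255135   1.13081248
 -1.97448328]
```

>>> carry_out(rows=[{"jaw": 0,"dp": [0,-0.07,0.56],"turn": [0,0,0]},{"jaw": 0,"dp": [0,0,0.56],"turn": [0,0,0]},{"jaw": 0,"dp": [0,0,0.56],"turn": [0,0,0]},{"jaw": 0,"dp": [0,0,0.56],"turn": [0,0,0]},{"jaw": 0,"dp": [0,0,0.56],"turn": [0,0,0]},{"jaw": 0,"dp": [0.3,0,0],"turn": [0,0,0]},{"jaw": 0,"dp": [0.3,0,0],"turn": [0,0,0]},{"jaw": 0,"dp": [0.2,0,0],"turn": [0,0,0]},{"jaw": 0,"dp": [0,0,0],"turn": [0,0,0]}])

```text
time_s: 4.0
tool_pos: [0.4792, 0.0119, 0.1673]
eef_rot: [0.0, 0.991, -0.137, 0.0]
force: [0.2, 0.2, -0.5]
finger_gap: 0.0001
gripper_force: 0.0
```

```bash
python3 -c "from h import *;st()"
```

```text
t 4.0 tub xyz mm [-78.3  -5.6 167.3] tool yaw -0.275 z [ 0.001 -0.001 -1.   ] F [ 0.2  0.2 -0.5]
```

>>> carry_out(rows=[{"jaw": 0,"dp": [0.25,-0.1,0.05],"turn": [0,0,0]},{"jaw": 0,"dp": [0.25,0,0.05],"turn": [0,0,0]},{"jaw": 0,"dp": [0.16,0,0.11],"turn": [0,0,0]},{"jaw": 0,"dp": [0.16,0,0.11],"turn": [0,0,0]},{"jaw": 0,"dp": [0.12,0,0.15],"turn": [0,0,0]},{"jaw": 0,"dp": [0.12,0,0.15],"turn": [0,0,0]},{"jaw": 0,"dp": [0.06,0,0.15],"turn": [0,0,0]},{"jaw": 0,"dp": [0.06,0,0.15],"turn": [0,0,0]},{"jaw": 0,"dp": [0,0,0],"turn": [0,0,0]},{"jaw": 0,"dp": [0,0,0],"turn": [0,0,0]}])

```text
time_s: 5.0
tool_pos: [0.5359, 0.0023, 0.1212]
eef_rot: [0.0, 0.991, -0.136, -0.0]
force: [-0.4, -0.3, 0.1]
finger_gap: -0.0
gripper_force: 0.0
```

Run:
```python
from h import *
st()
t=cv2.cvtColor(grab_frame("top"),cv2.COLOR_RGB2BGR);s=cv2.cvtColor(grab_frame("scene"),cv2.COLOR_RGB2BGR)
a=cv2.resize(t[140:240,215:295],None,fx=5,fy=5,interpolation=2)
b=cv2.resize(s[135:235,210:290],None,fx=5,fy=5,interpolation=2)
cv2.imwrite("pics/d.png",np.hstack([a,b]))
```

```text
t 5.0 tub xyz mm [-21.2   0.4 121.2] tool yaw -0.273 z [-0.001  0.    -1.   ] F [-0.4 -0.3  0.1]
```

View pics/d.png

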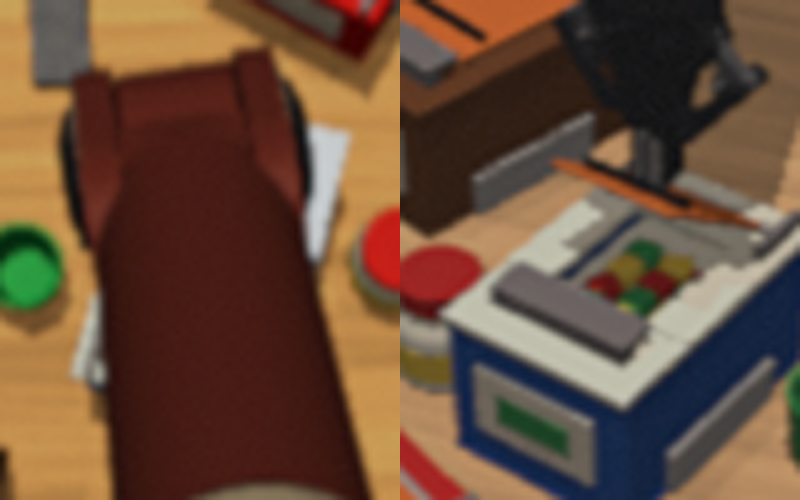

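The flap is folded most of the way, with its edge at scene about (261,173) and the fingertip behind the rib. I'll press on down.

>>> carry_out(rows=[{"jaw": 0,"dp": [0.04,0,0.08],"turn": [0,0,0]},{"jaw": 0,"dp": [0.04,0,0.08],"turn": [0,0,0]},{"jaw": 0,"dp": [0.03,0,0.08],"turn": [0,0,0]},{"jaw": 0,"dp": [0,0,0.04],"turn": [0,0,0]},{"jaw": 0,"dp": [0,0,0],"turn": [0,0,0]},{"jaw": 0,"dp": [0,0,0],"turn": [0,0,0]}])

```text
time_s: 5.7
tool_pos: [0.5411, 0.0007, 0.1072]
eef_rot: [0.0, 0.991, -0.136, -0.0]
force: [-0.6, 0.5, 0.3]
finger_gap: -0.0002
gripper_force: 0.1
```

Run:
```python
from h import *
st()
s=cv2.cvtColor(grab_frame("scene"),cv2.COLOR_RGB2BGR)
b=cv2.resize(s[145:235,205:295],None,fx=6,fy=6,interpolation=2)
cv2.imwrite("pics/e.png",b)
```

```text
t 5.7 tub xyz mm [-15.7   0.4 107.2] tool yaw -0.273 z [-0.001  0.    -1.   ] F [-0.6  0.5  0.3]
```

View pics/e.png

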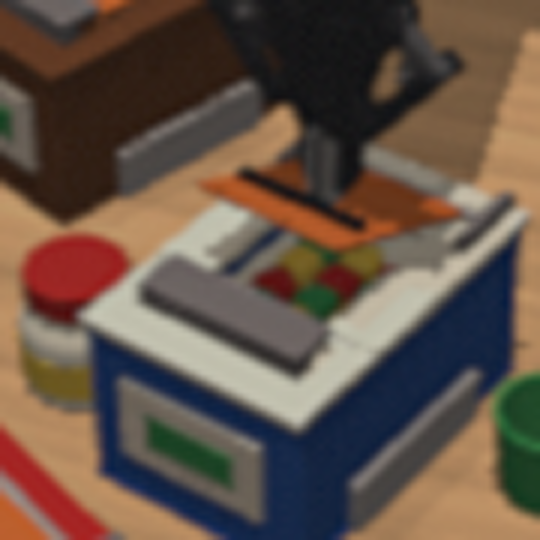

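The flap is lower but not yet flat. Its edge ends are at scene (238.8,175.8) and (261.7,186.3). I'll intersect those rays with the flap's side planes to get the angle.

```bash
cat >> h.py <<'E'
def side(uv,yt,n="scene"):
    o,d=ray(n,uv);v=np.array([-np.sin(Y),np.cos(Y)]);u=np.array([np.cos(Y),np.sin(Y)])
    k=(yt-(o[:2]-c0)@v)/(d[:2]@v);p=o+k*d
    return 1e3*np.r_[(p[:2]-c0)@u,p[2]]
E
python3 - <<'E'
from h import *
for uv,y in(((238.8,175.8),-.04),((261.7,186.3),.04),((245.5,174.2),-.035),((265,182.5),.035)):
    a=side(uv,y);print(a.round(1),np.arctan2(a[1]-103,a[0]+70).round(3))
E
```

```text
[ 26.5 139.4] 0.361
[ 30.9 143.4] 0.38
[  3.1 132.8] 0.387
[  8.8 139.6] 0.435
```

Run:
```python
from h import *
print(proj("scene",read_state()["tool_pos"]), read_state()["finger_gap"])
print(side((258.3,177.5),0.0))
u=np.array([np.cos(Y),np.sin(Y)]);v=np.array([-u[1],u[0]])
for y in(-.04,.04):
  for th in (0,.2,.37):
    q=np.r_[c0+u*(-.07+.11*np.cos(th))+v*y,.103+.11*np.sin(th)];print(y,th,((proj("scene",q)[0]-[205,145])*6).round(1))
```

```text
[[259.85715938 182.65581375]] -4.178443888481613e-05
[ -8.89586374 129.56876462]
-0.04 0 [187.  262.2]
-0.04 0.2 [188.4 222.5]
-0.04 0.37 [194.3 185.6]
0.04 0 [328.  328.7]
0.04 0.2 [330.9 288.4]
0.04 0.37 [338.  250.7]
```

Ray and state disagree: the visible tip sits about 20 mm higher than the TCP reading suggests, so I'll go down by force.

>>> carry_out(rows=[{"jaw": 0,"dp": [0.02,0,0.06],"turn": [0,0,0]},{"jaw": 0,"dp": [0.02,0,0.06],"turn": [0,0,0]},{"jaw": 0,"dp": [0.02,0,0.06],"turn": [0,0,0]},{"jaw": 0,"dp": [0.02,0,0.06],"turn": [0,0,0]},{"jaw": 0,"dp": [0,0,0],"turn": [0,0,0]}])

```text
time_s: 6.25
tool_pos: [0.5453, -0.0004, 0.0949]
eef_rot: [-0.0, 0.991, -0.136, -0.0]
force: [0.0, -0.3, 1.2]
finger_gap: 0.0004
gripper_force: 0.2
```

Run:
```python
from h import *
st()
s=cv2.cvtColor(grab_frame("scene"),cv2.COLOR_RGB2BGR)
b=cv2.resize(s[145:235,205:295],None,fx=6,fy=6,interpolation=2)
cv2.imwrite("pics/f.png",b)
```

```text
t 6.25 tub xyz mm [-11.3   0.4  94.9] tool yaw -0.273 z [-0.  0. -1.] F [ 0.  -0.3  1.2]
```

View pics/f.png

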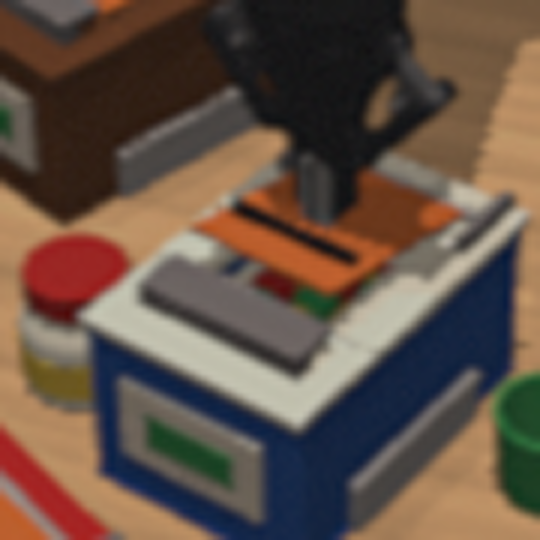

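Edge ends are now at crop (195,225) and (335,292), about 0.19 rad, and the tip is behind the rib. I'll press the last 12 mm down until the force builds.

>>> carry_out(rows=[{"jaw": 0,"dp": [0,0,0.06],"turn": [0,0,0]},{"jaw": 0,"dp": [0,0,0.06],"turn": [0,0,0]},{"jaw": 0,"dp": [0,0,0.06],"turn": [0,0,0]},{"jaw": 0,"dp": [0,0,0.04],"turn": [0,0,0]},{"jaw": 0,"dp": [0,0,0],"turn": [0,0,0]}])

```text
time_s: 6.8
tool_pos: [0.5451, -0.0003, 0.0841]
eef_rot: [-0.0, 0.991, -0.136, -0.0]
force: [-0.3, 0.5, 0.8]
finger_gap: 0.0001
gripper_force: 0.3
```

```bash
python3 -c "from h import *;st()"
```

```text
t 6.8 tub xyz mm [-11.5   0.5  84.1] tool yaw -0.273 z [-0.  0. -1.] F [-0.3  0.5  0.8]
```

>>> carry_out(rows=[{"jaw": 0,"dp": [0,0,0.03],"turn": [0,0,0]},{"jaw": 0,"dp": [0,0,0],"turn": [0,0,0]}])

```text
time_s: 7.0
tool_pos: [0.5452, -0.0003, 0.0828]
eef_rot: [-0.0, 0.991, -0.136, -0.0]
force: [0.2, 0.2, 0.7]
finger_gap: 0.0001
gripper_force: 0.3
```

>>> carry_out(rows=[{"jaw": 0,"dp": [0,0,0.02],"turn": [0,0,0]},{"jaw": 0,"dp": [0,0,0],"turn": [0,0,0]}])

```text
time_s: 7.2
tool_pos: [0.5452, -0.0003, 0.0819]
eef_rot: [-0.0, 0.991, -0.136, -0.0]
force: [-0.1, -0.3, 0.7]
finger_gap: -0.0002
gripper_force: 0.4
```

>>> carry_out(rows=[{"jaw": 0,"dp": [0,0,0.02],"turn": [0,0,0]},{"jaw": 0,"dp": [0,0,0.02],"turn": [0,0,0]},{"jaw": 0,"dp": [0,0,0],"turn": [0,0,0]}])

```text
time_s: 7.5
tool_pos: [0.5453, -0.0003, 0.0805]
eef_rot: [-0.0, 0.991, -0.136, 0.0]
force: [-1.0, -0.2, 5.7]
finger_gap: -0.0001
gripper_force: 2.9
```

Run:
```python
from h import *
st()
s=cv2.cvtColor(grab_frame("scene"),cv2.COLOR_RGB2BGR)
b=cv2.resize(s[145:235,205:295],None,fx=6,fy=6,interpolation=2)
cv2.imwrite("pics/g.png",b)
```

```text
t 7.5 tub xyz mm [-11.4   0.6  80.5] tool yaw -0.273 z [ 0.  0. -1.] F [-1.  -0.2  5.7]
```

View pics/g.png

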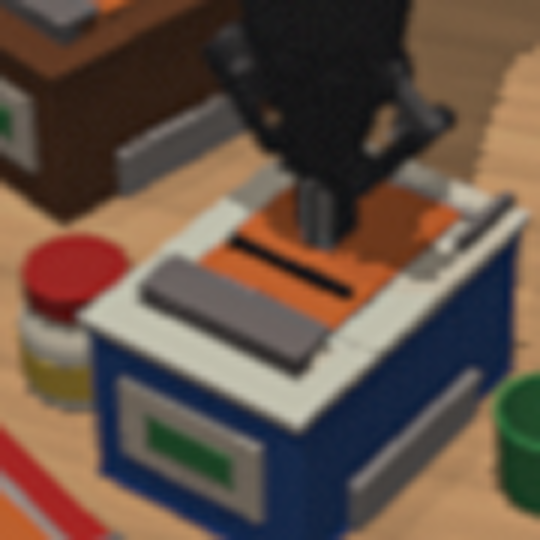

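The flap is flat, its free edge just short of the lip at crop about (270,300), with the rib at (293,268) and the tip about 12 mm behind it. Pressing at 5.7 N, I'll push forward.

>>> carry_out(rows=[{"jaw": 0,"dp": [0.06,0,0],"turn": [0,0,0]},{"jaw": 0,"dp": [0.06,0,0],"turn": [0,0,0]},{"jaw": 0,"dp": [0.06,0,0],"turn": [0,0,0]},{"jaw": 0,"dp": [0.06,0,0],"turn": [0,0,0]},{"jaw": 0,"dp": [0,0,0],"turn": [0,0,0]}])

```text
time_s: 8.05
tool_pos: [0.5554, -0.0032, 0.0803]
eef_rot: [0.0, 0.991, -0.136, -0.002]
force: [-3.3, 0.6, 7.0]
finger_gap: 0.0003
gripper_force: 3.5
```

>>> carry_out(rows=[{"jaw": 0,"dp": [0.06,0,0],"turn": [0,0,0]},{"jaw": 0,"dp": [0.06,0,0],"turn": [0,0,0]},{"jaw": 0,"dp": [0,0,0],"turn": [0,0,0]}])

```text
time_s: 8.35
tool_pos: [0.5605, -0.0046, 0.0802]
eef_rot: [0.0, 0.991, -0.136, -0.002]
force: [-3.4, 0.1, 8.0]
finger_gap: 0.0004
gripper_force: 3.7
```

>>> carry_out(rows=[{"jaw": 0,"dp": [0.06,0,0],"turn": [0,0,0]},{"jaw": 0,"dp": [0.06,0,0],"turn": [0,0,0]},{"jaw": 0,"dp": [0,0,0],"turn": [0,0,0]}])

```text
time_s: 8.65
tool_pos: [0.5662, -0.0061, 0.0802]
eef_rot: [-0.0, 0.991, -0.136, -0.002]
force: [-4.0, 1.8, 7.5]
finger_gap: 0.0003
gripper_force: 3.4
```

>>> carry_out(rows=[{"jaw": 0,"dp": [0.06,0,0],"turn": [0,0,0]},{"jaw": 0,"dp": [0.06,0,0],"turn": [0,0,0]},{"jaw": 0,"dp": [0,0,0],"turn": [0,0,0]}])

```text
time_s: 8.95
tool_pos: [0.5723, -0.0077, 0.0801]
eef_rot: [-0.0, 0.991, -0.136, -0.002]
force: [-3.1, 1.0, 5.1]
finger_gap: 0.0004
gripper_force: 3.0
```

Run:
```python
from h import *
st()
s=cv2.cvtColor(grab_frame("scene"),cv2.COLOR_RGB2BGR)
b=cv2.resize(s[145:235,205:295],None,fx=6,fy=6,interpolation=2)
cv2.imwrite("pics/i.png",b)
```

```text
t 8.95 tub xyz mm [16.6  0.7 80.1] tool yaw -0.273 z [-0.004  0.001 -1.   ] F [-3.1  1.   5.1]
```

View pics/i.png

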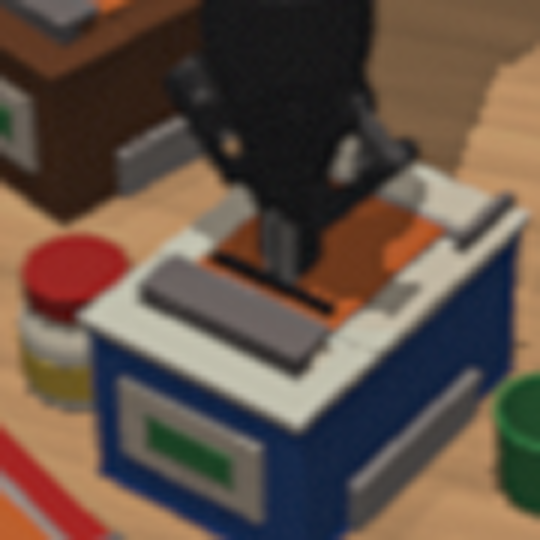

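The rib has moved forward (right end (352,294) to (332,311)) and the edge is going under the lip. I'll continue to the stop.

>>> carry_out(rows=[{"jaw": 0,"dp": [0.05,0,0],"turn": [0,0,0]},{"jaw": 0,"dp": [0.05,0,0],"turn": [0,0,0]},{"jaw": 0,"dp": [0,0,0],"turn": [0,0,0]}])

```text
time_s: 9.3
tool_pos: [0.5727, -0.0078, 0.0793]
eef_rot: [-0.0, 0.991, -0.136, -0.007]
force: [-8.4, 2.9, 9.4]
finger_gap: 0.0002
gripper_force: 7.4
```

Run:
```python
from h import *
st()
for uv in((205+352/6,145+294/6),(205+332/6,145+311/6)):print(side(uv,.035))
```

```text
t 9.3 tub xyz mm [17.   0.7 79.3] tool yaw -0.272 z [-0.014  0.002 -1.   ] F [-8.4  2.9  9.4]
[ 14.5302344 103.4627738]
[ 30.0096238  103.99046234]
```

It has stalled at the forward stop, with the runner at about 14 mm. I'll ease off, lift straight up, then clear away.

>>> carry_out(rows=[{"jaw": 0,"dp": [-0.06,0,0],"turn": [0,0,0]},{"jaw": 0,"dp": [0,0,-0.06],"turn": [0,0,0]},{"jaw": 0,"dp": [-0.02,0,-0.1],"turn": [0,0,0]},{"jaw": 0,"dp": [0,0,-0.3],"turn": [0,0,0]},{"jaw": 0,"dp": [0,0,-0.5],"turn": [0,0,0]},{"jaw": 0,"dp": [-0.3,0,-0.6],"turn": [0,0,0]},{"jaw": 0,"dp": [-0.4,0,-0.6],"turn": [0,0,0]},{"jaw": 0,"dp": [-0.4,0,-0.6],"turn": [0,0,0]},{"jaw": 0,"dp": [0,0,0],"turn": [0,0,0]},{"jaw": 0,"dp": [0,0,0],"turn": [0,0,0]}])

```text
time_s: 10.3
tool_pos: [0.5234, 0.0058, 0.219]
eef_rot: [-0.0, 0.991, -0.136, 0.002]
force: [-0.5, 0.2, 0.5]
finger_gap: 0.0003
gripper_force: 0.0
```

Run:
```python
from h import *
st()
s=cv2.cvtColor(grab_frame("scene"),cv2.COLOR_RGB2BGR)
b=cv2.resize(s[145:235,205:295],None,fx=6,fy=6,interpolation=2)
cv2.imwrite("pics/j.png",b)
```

```text
t 10.3 tub xyz mm [-34.1   0.4 219. ] tool yaw -0.273 z [ 0.004 -0.    -1.   ] F [-0.5  0.2  0.5]
```

View pics/j.png

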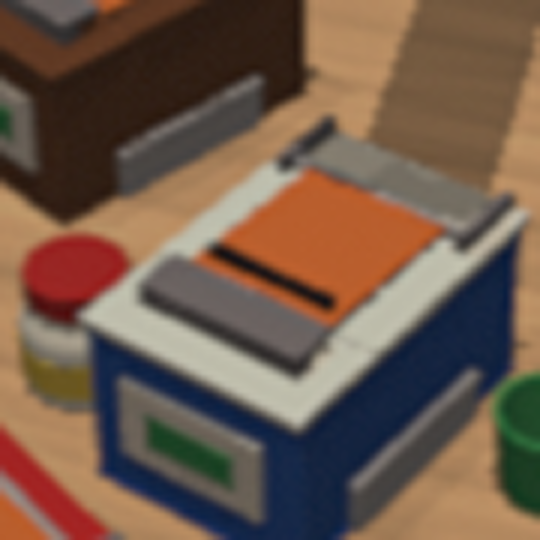

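Released: the flap stays down with its edge under the lip, and the rib's right end is at crop (335,302). I'll do one check of the rib position before handing in.

Run:
```python
from h import *
s=cv2.imread("pics/j.png");h=cv2.cvtColor(s,cv2.COLOR_BGR2GRAY)
for n in("g","i","j"):
    g=cv2.imread(f"pics/{n}.png").astype(int)
    m=(g.max(2)<75).astype(np.uint8);w=np.zeros_like(m);w[230:330,285:372]=1
    ys,xs=np.nonzero(m*w);k=xs.argsort()[-60:];uv=np.array([xs[k].mean()/6+205,ys[k].mean()/6+145])
    print(n,uv.round(2),side(uv,.035).round(1))
```

```text
g [263.21 186.7 ] [ 16.9 130.5]
i [259.68 195.72] [ 33. 110.]
j [259.77 195.29] [ 32.6 111.2]
```

```bash
python3 -c "from station import *;print(job_done())"
```

```text
the job is handed in; nothing more can be done
None
```

I handed the job in at about 10.4 s: the blue tub's flap lies flat with its free edge tucked about 11 mm under the lip, and in the last picture it had stayed there after I let go. No bystander was knowingly touched, but I didn't re-measure where they stand.

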